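# Hang a tuning slide on the drying rail

## Robot

A 6-joint arm with a two-finger parallel gripper is mounted at the origin on the work surface. World frame = base frame: x ahead of the robot, y to its left, z up, the work surface at z = 0. Lengths are in m, angles in rad, forces in N, time in s.
With the tool pointing down it reaches from about 0.35 to 0.85 m from the base axis. Payload 8.1 kg.
Tool frame: the origin (TCP) lies midway between the tips of the shut fingers; the grasp point (between the pads) lies 19 mm behind it; z points along the fingers, y is the direction in which the jaws open and shut (so a half turn about z gives the same grasp; the last joint's range is limited). The gripper opens to 93 mm and grips with 3 to 60 N. Pads are 15 mm wide; open, the fingers measure 128 mm over their backs; the gripper's body (75 mm by 188 mm) begins 65 mm behind the grasp point.
Start: joints at [-1.256, 0.13, 1.488, -0, 1.523, -0.085], TCP at [0.234, -0.553, 0.184] pointing down, gripper open.
Joint ranges: [-2.96, 2.96], [-0.89, 2.26], [0.02, 2.5], [-1.34, 4.48], [0, 2.73], [-2.66, 2.66]. Speed limits (rad/s): [2.39, 2.39, 2.79, 3.14, 3.14, 3.14].

## Interface

Orientations are given as a rotation vector (axis times angle).
In Python, from workcell import arm gives the robot as it stands. The module is installed in compiled form; this text tells all that it offers.
- The arm moves only by the tool servo_tool, never from a script. Its argument "deltas" is a list of rows, each a list of 3 entries, a list of its own where there are three numbers: the finger opening in m, from 0 to 0.093, then the shift along the tool's x, y, z in m, then the turn, a rotation vector about the tool's x, y, z in degrees. A call has 1 to 10 rows; each row is the pose to reach, as a shift and turn from the pose commanded when the call began, along the tool's axes at that moment; what a row does not reach only later rows make up. A row lasts 1/8 s, in which the tool goes at most 62.5 mm and 10.7 degrees, less where a joint would pass 70% of its speed; a pose out of reach is approached as far as the arm can. A call with a gripper value outside its range is refused whole. The fingers move at their own pace and stop on an object; "newtons" is the grip in N (left out, the last holds). Time passes only in rows, so rows that repeat a pose let the fingers close. It gives the time, the measured TCP pose, the force and the opening at its end, in the units of the state.
- arm.observe(): the state, without advancing time (a new reading comes with each control period).
- arm.capture(name): name is "side" or "top"; returns a dict with "image" (480x640x3 uint8, red, green, blue), "camera_matrix" (3x3 intrinsics, pixels), "R" (3x3) and "t" (3): a world point X has camera coordinates R X + t. Camera axes: x right, y down, z forward; pixel columns grow to the right and rows downward; lengths in m; the calibration is good to about 2 mm. A picture is of the moment at which its call begins. There is no depth.
- arm.close_job(): hands the job in, once; it reports no verdict.
The state is a dict: "clock": time; "joint_positions": joint angles; "joint_vel": joint speeds; "joint_efforts": joint torques, N m; "tool_pos": TCP position; "ee_rot": TCP orientation; "wrist_force": force on the tool from outside, world axes, zero at the start; "moment": the same for the moment, N m; "width": finger opening in m.
Only numpy, scipy, OpenCV 4.12 (cv2) and the standard library are available. Lean on these libraries where they do the work, as an engineer would, in place of code of your own. Each camera call takes 0.05 s, during which the arm holds its last target.

## Task

Take the tuning slide off its wooden block and hang it astride the drying bar in the free saddle, in the gap between the two slides already hanging there. The saddle's exact place is not known, so let the bow down gently, feel along the saddle with a light hand for its groove, and bring the slide fully home in the groove before you let go. Do not lean hard on the rail, and do not knock or dislodge the slides that already hang there.

Things in the scene. Friction and masses are not known exactly. Their poses are not given: they have to be found in the camera images.
- slide: The tuning slide to hang: a brass tube U, open end down, about 150 g, astride the wooden block. Straight level crown, a bend and a straight leg each side; tube 14 mm, 56 mm outside and 28 mm inside across the legs. Origin: middle of the crown's underside, which rests in a groove; z up, x across the legs, y the thin way. Crown top 14 mm above the origin, its knob 25 mm. Either way round on the bar is right.
- slide_grip (a point): Point midway between the slide's two legs, 20 mm below the slide's origin: a good place to grip across the outside of the legs (56 mm, along the slide's x). Below the origin the legs are straight and 14 mm thick from 7 to 45 mm, a 15 mm ferrule to 55 mm, then 12.6 mm; the -x leg ends 75 mm below the slide's origin, the +x leg 100 mm below.
- block: Wooden bench block, fixed. Base 110 x 80 x 14 mm; upright web 12 mm thick (x), 44 mm wide (y), with a groove across its top: floor 125 mm above the origin, sides 9 mm higher. Origin: centre of its underside; x and y along those of the slide hung on it.
- rail: Drying rail, fixed: drip tray 150 x 370 x 20 mm, two end posts and a flat steel bar on edge, 6 mm thick, its top 146 mm up, with saddles of hard black rubber, 12 mm thick, clipped over it (friction about 1.2). Origin: centre of the tray's underside; x across the bar, y along it, z up. A hung slide's origin lies 150 mm above the rail's, a leg each side of the bar. Stiff: do not press it with over 15 N.
- rail_gap (a point): Point in the gap, over the bar (x = 0), midway between the two near neighbours, at groove floor height (150 mm above the rail's origin); axes as the rail. The free saddle is clamped here, 42 mm long (y). The centre of its groove is not measured: it lies up to 12 mm from this point, to +y or -y. Feel for it.
- rail_top (a point): Point 9 mm above rail_gap, level with the flat tops of the saddles. Each groove runs along x, 16 mm wide and 9 mm deep, square-edged. With the slide's crown resting on the saddle off the groove, the slide's origin is 9 mm above rail_gap; on an edge of the groove it is lower and pushed towards the groove. Past the saddle's ends is only bare bar, 4 mm below the groove floor.
- neighbour_left: A brass tuning slide with the same bow, sizes, origin and axes as the one to hang (legs 75 to 100 mm), hanging in its own saddle. It hangs 43 mm to +y of rail_gap. A spit-valve lever on its -x leg, 52 to 80 mm below its origin, stands out 20 mm from the tube's centre towards the gap.
- neighbour_right: A brass tuning slide with the same bow, sizes, origin and axes as the one to hang (legs 75 to 100 mm), hanging in its own saddle. It hangs 43 mm to -y of rail_gap. A socket on its +x leg, 55 to 73 mm below its origin, stands out 20 mm from the tube's centre towards the gap. Clear between the neighbours: 72 mm at the bows, 46 mm between lever and socket.
- outer_slide: A brass tuning slide with the same bow, sizes, origin and axes as the one to hang (legs 75 to 100 mm), hanging in its own saddle. It hangs 110 mm to +y of rail_gap.
Mind the look-alikes: they are no part of the job. What is shaped like the neighbour_right but purple is not meant.

How it is judged:
On the way, in this order (a step that is already met when the one before it is completed fails the run):
1. the slide is lifted clear of its block (z of slide in the frame of block above 0.17 m and contact force between the fingers and slide above 0.5 N), for 0.05 s.
2. held in the fingers, the slide is lowered into the gap between the two neighbours, a leg on either side of the bar (z of slide in the frame of rail below 0.205 m and x of slide in the frame of rail between -0.012 and 0.012 m and y of slide in the frame of rail between -0.02 and 0.02 m and contact force between the fingers and slide above 0.5 N), for 0.05 s.
3. still held, the slide is fully down in the groove of the free saddle (not dropped in) (z of slide in the frame of rail between 0.148 and 0.1525 m and x of slide in the frame of rail between -0.008 and 0.008 m and y of slide in the frame of rail between -0.015 and 0.015 m and contact force between the fingers and slide above 0.5 N), for 0.15 s.
At the end, for the whole second after the job is handed in: The slide hangs free and at rest astride the bar, crown on the free saddle's groove floor (origin 148-152.5 mm over the rail's, |x| < 8 mm, |y| < 15 mm in the rail frame, tilt < 0.1 rad, square to the bar within 0.15 rad); the other three slides hang within 6 mm and 0.12 rad of before (z of slide in the frame of rail between 0.148 and 0.1525 m and x of slide in the frame of rail between -0.008 and 0.008 m and y of slide in the frame of rail between -0.015 and 0.015 m and angle between slide's own z axis and vertical below 0.1 rad and angle between the x axis of slide and the x axis of rail, either way round below 0.15 rad and linear speed of slide below 0.02 m/s and contact force between slide and the fingers below 0.1 N and distance of each of neighbour_left, neighbour_right, outer_slide from where it was at the start of the episode below 0.006 m and angle between each of neighbour_left, neighbour_right, outer_slide's own z axis and vertical below 0.12 rad); the robot touches nothing.
It fails at once if the slide is pressed on the rail or a saddle with more than 15 N (contact force between slide and rail above 15 N).
It fails at once if the gripper or arm strikes the rail with more than 15 N (contact force between the arm and rail above 15 N).
It fails at once if a hanging slide is knocked: more than 6 N from the carried slide, the fingers or the arm (contact force between any of slide, the fingers, the arm and neighbour_left above 6 N or contact force between any of slide, the fingers, the arm and neighbour_right above 6 N or contact force between any of slide, the fingers, the arm and outer_slide above 6 N).
It fails at once if a hanging slide is dislodged: moved more than 12 mm or tilted more than 0.3 rad (distance of any of neighbour_left, neighbour_right, outer_slide from where it was at the start of the episode above 0.012 m or angle between any of neighbour_left, neighbour_right, outer_slide's own z axis and vertical above 0.3 rad).
It also fails if it takes over 72 s, if anything falls off the work surface, if the arm or the gripper's body presses on something with over 40 N, if the wrist force passes 120 N, or if a joint passes its speed limit or range.

## Working session

There is one attempt and no reset: what is moved stays moved. The work goes in short steps, Python scripts to look and compute and a tool call to move; the robot and the scene stay as the last step left them, time stands still between calls to the robot, and variables do not carry over. Pictures are saved under pics/ and viewed, and the job is handed in when it is done.

Besides the shell and the picture viewer there is one more tool, called after ">>>" by a JSON object that holds its "op" and its "data". servo_tool: Moves the arm, as the interface text tells. Its arguments: {"type":"object","properties":{"deltas":{"type":"array","items":{"type":"array"}},"newtons":{"type":"number"}},"required":["deltas"]}

```bash
mkdir -p pics
cat > h.py <<'E'
import numpy as np, cv2, pickle
from workcell import arm
def cap(n,tag):
    c=arm.capture(n); pickle.dump(c,open(f'pics/{tag}.pkl','wb'))
    cv2.imwrite(f'pics/{tag}.png',c['image'][:,:,::-1]); return c
def ray(c,u,v):
    d=np.linalg.inv(c['camera_matrix'])@np.array([u,v,1.]); R=np.array(c['R']);t=np.array(c['t'])
    return -R.T@t, R.T@d
def onz(c,u,v,z):
    o,d=ray(c,u,v); return o+d*(z-o[2])/d[2]
def tri(c1,p1,c2,p2):
    o1,d1=ray(c1,*p1);o2,d2=ray(c2,*p2)
    s=np.linalg.lstsq(np.c_[d1,-d2],o2-o1,rcond=None)[0]
    a=o1+s[0]*d1;b=o2+s[1]*d2; return (a+b)/2,np.linalg.norm(a-b)
def proj(c,X):
    x=c['camera_matrix']@(np.array(c['R'])@np.array(X)+np.array(c['t'])); return x[:2]/x[2]
E
python3 - <<'E'
from h import *
for n in('side','top'):
    c=cap(n,n+'0'); print(n,-c['R'].T@c['t'],c['R'][2],c['camera_matrix'][0])
print(arm.observe())
E
```

```text
side [0.41809867 0.67862834 0.83406765] [ 0.10782205 -0.67878678 -0.72637657] [532.47052698   0.         321.66492397]
top [ 0.32551493 -0.02308561  1.1637203 ] [ 0.17121548  0.03210239 -0.98471046] [553.05589048   0.         307.45398688]
{'clock': 0.1, 'joint_positions': array([-1.25638379e+00,  1.31052602e-01,  1.48916189e+00, -7.58679442e-06,
        1.52299798e+00, -8.53674991e-02]), 'joint_vel': array([-0.00145851, -0.00088793, -0.00249799, -0.00116298, -0.0015797 ,
        0.00051998]), 'joint_efforts': array([ 1.75919788e-03, -5.61343074e+01, -4.93094623e+01,  7.71756750e-02,
        2.91418796e-02, -8.46135254e-05]), 'tool_pos': array([ 0.2333905 , -0.55213603,  0.18311679]), 'ee_rot': array([-3.07746214e+00, -6.23480680e-01,  3.02426424e-04]), 'wrist_force': array([-0.24591591,  0.14372977,  0.00834057]), 'moment': array([ 0.06146719, -0.01141635,  0.09153331]), 'width': 0.09304440415988734}
```

View pics/side0.png

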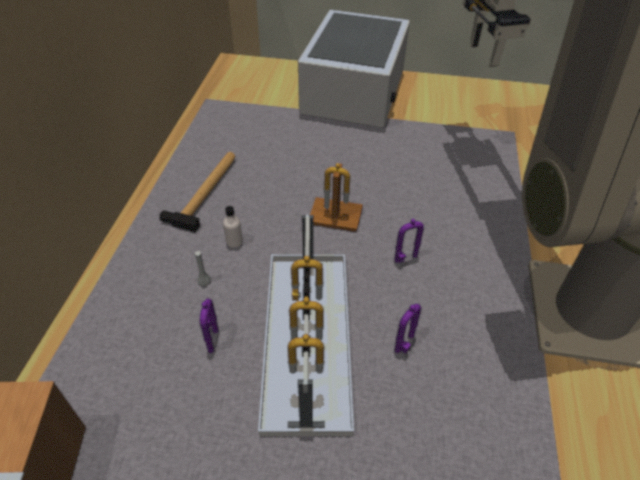

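View pics/top0.png

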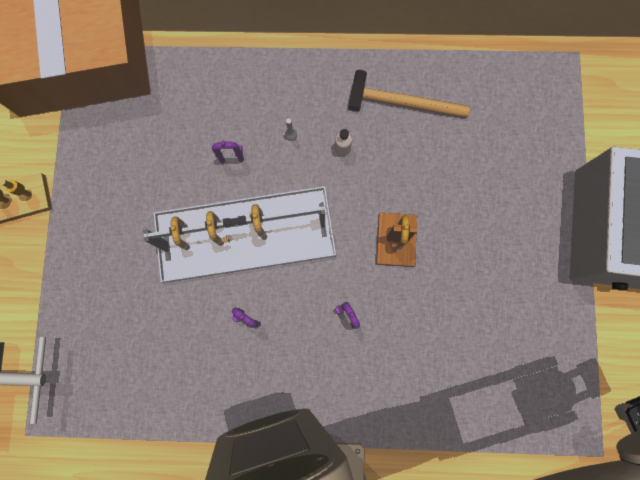

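The slide to take is the brass U on the wooden block, at side (337,190) and top (405,230). Things that could be mistaken for it:
- Three purple slides: side (408,240), (407,328) and (208,325); top (348,315), (246,318) and (228,150).
- Three brass slides on the rail: top (176,230), (212,226) and (257,220).

I'll check the choice in close crops.

Run:
```python
import cv2,numpy as np
t=cv2.imread('pics/top0.png');s=cv2.imread('pics/side0.png')
R=lambda i,x0,y0,x1,y1,k:cv2.resize(i[y0:y1,x0:x1],None,fx=k,fy=k,interpolation=cv2.INTER_CUBIC)
cv2.imwrite('pics/c1.png',R(t,140,180,340,290,4))
a=R(t,370,205,430,275,6);b=R(s,300,155,375,235,6)
h=max(a.shape[0],b.shape[0]);z=np.zeros((h,a.shape[1]+b.shape[1],3),np.uint8);z[:a.shape[0],:a.shape[1]]=a;z[:b.shape[0],a.shape[1]:]=b
z=cv2.resize(z,None,fx=.95,fy=.95);print(z.shape)
cv2.imwrite('pics/c2.png',z)
cv2.imwrite('pics/c3.png',R(s,255,205,360,375,3.5))
```

```text
(456, 770, 3)
```

View pics/c1.png

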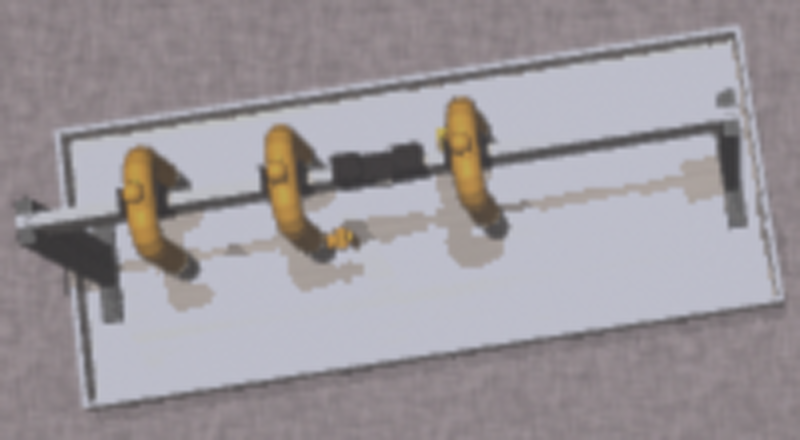

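View pics/c2.png

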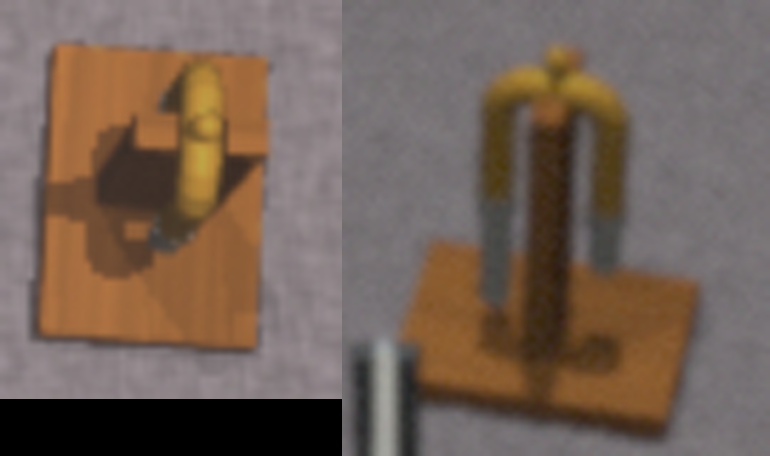

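View pics/c3.png

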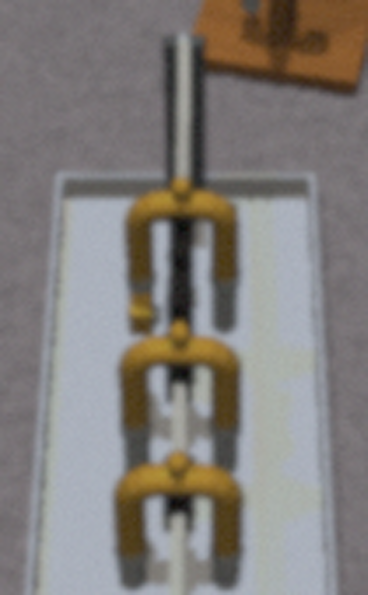

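```bash
cat > m.py <<'E'
from h import *
T=pickle.load(open('pics/top0.pkl','rb'));S=pickle.load(open('pics/side0.pkl','rb'))
def rect(c,lo,hi,box,z,space=cv2.COLOR_RGB2HSV):
    x0,y0,x1,y1=box
    m=cv2.inRange(cv2.cvtColor(c['image'],space),lo,hi); k=np.zeros_like(m);k[y0:y1,x0:x1]=m[y0:y1,x0:x1]
    k=cv2.morphologyEx(k,cv2.MORPH_CLOSE,np.ones((9,9)))
    q=max(cv2.findContours(k,0,cv2.CHAIN_APPROX_NONE)[0],key=cv2.contourArea)[:,0]
    q=cv2.convexHull(q)[:,0]
    P=np.array([onz(c,u,v,z)[:2] for u,v in q.astype(float)],np.float32)
    r=cv2.minAreaRect(P); print(np.round(r[0],4),np.round(r[1],4),round(r[2],2)); return r
print('tray top');rect(T,(0,0,150),(179,60,255),(145,180,345,290),.02)
print('tray side');rect(S,(0,0,120),(179,60,255),(250,245,360,440),.02)
print('block top');rect(T,(5,100,60),(20,255,255),(370,205,430,275),.014)
print('block side');rect(S,(5,100,60),(20,255,255),(300,195,375,235),.014)
for nm,p in dict(tl=(155,213),tr=(326,188),br=(335,256),bl=(161,281)).items(): print(nm,onz(T,*p,.02))
E
python3 m.py
python3 - <<'E'
import cv2,numpy as np
t=cv2.imread('pics/top0.png');s=cv2.imread('pics/side0.png')
def g(i,x0,y0,w,h,k):
    a=cv2.resize(i[y0:y0+h,x0:x0+w],None,fx=k,fy=k,interpolation=cv2.INTER_NEAREST)
    for j in range(0,w,5): cv2.putText(a,str(x0+j),(j*k,10),0,.35,(255,255,0),1); a[:,j*k]=a[:,j*k]//2
    for j in range(0,h,5): cv2.putText(a,str(y0+j),(0,j*k+10),0,.35,(255,255,0),1); a[j*k]=a[j*k]//2
    return a
cv2.imwrite('pics/g1.png',np.hstack([g(t,200,200,30,40,13),g(t,245,200,30,40,13)]))
cv2.imwrite('pics/g2.png',np.hstack([g(t,390,205,30,40,13),g(s,322,160,30,40,13)]))
cv2.imwrite('pics/g3.png',np.hstack([g(s,285,290,40,40,10),g(s,285,252,40,40,10)]))
cv2.imwrite('pics/g4.png',g(t,215,205,40,25,20))
E
```

```text
tray top
[0.5199 0.1513] [0.2305 0.4149] 3.94
tray side
[0.5333 0.1445] [0.2247 0.4099] 10.45
block top
[ 0.5227 -0.1729] [0.0798 0.1094] 87.45
block side
[ 0.5229 -0.1771] [0.104  0.1094] 86.88
tl [0.56502036 0.34061203 0.02      ]
tr [ 0.62780129 -0.02234365  0.02      ]
br [ 0.4822287  -0.04446032  0.02      ]
bl [0.42053942 0.31687663 0.02      ]
```

View pics/g1.png

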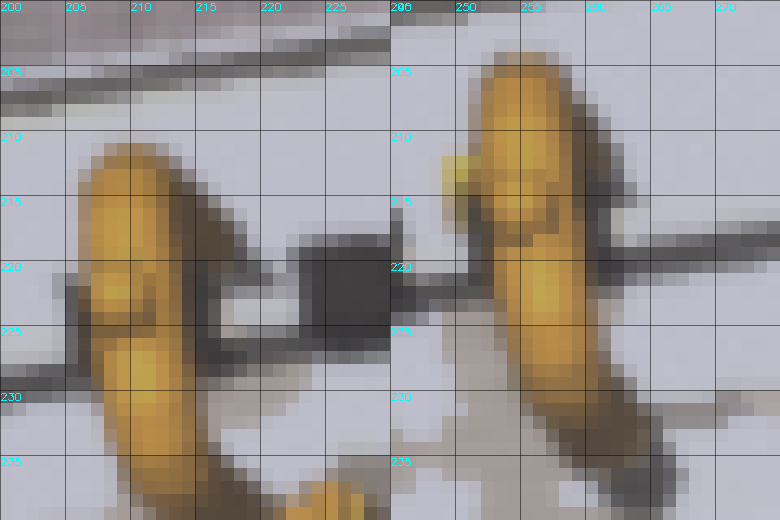

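View pics/g2.png

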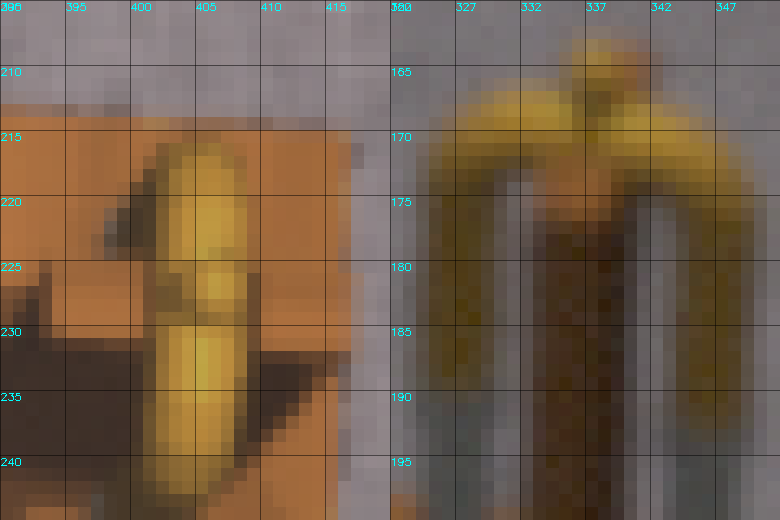

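View pics/g3.png

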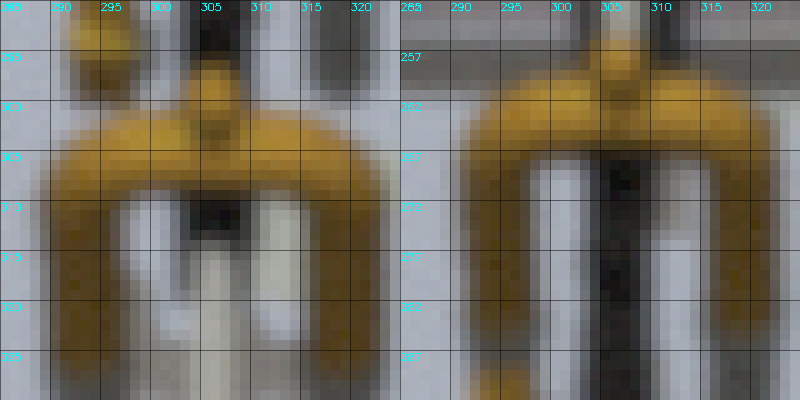

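View pics/g4.png

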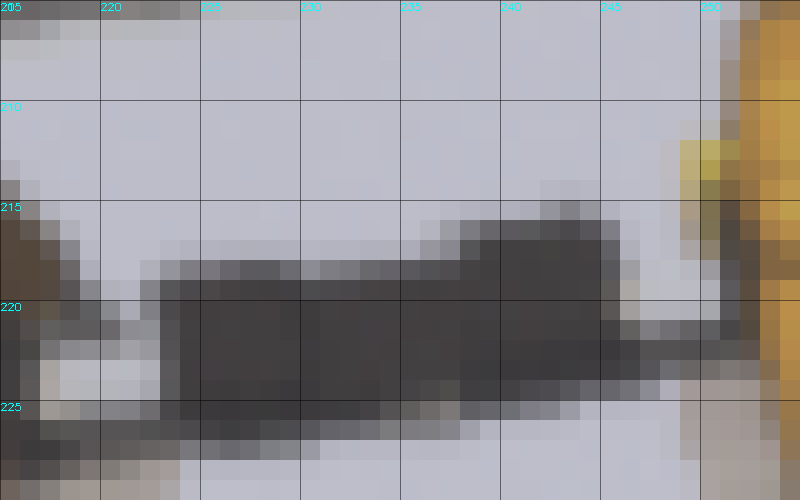

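```bash
cat > m2.py <<'E'
from m import *
print('----')
P={}
for n,a,b in [('blk',(406,226.6),(338.3,165)),('L',(209.3,223),(306.3,299.2)),('R',(255.2,215.3),(306.3,259.2))]:
    P[n],e=tri(T,np.array(a)-.5,S,np.array(b)-.5); print(n,P[n].round(4),e.round(4), 'top ray at knob z', onz(T,a[0]-.5,a[1]-.5,.146 if n=='blk' else .171).round(4),'side',onz(S,b[0]-.5,b[1]-.5,.146 if n=='blk' else .171).round(4))
# tray corners -> rect center, yaw
C=np.array([onz(T,u-.0,v,.02)[:2] for u,v in [(155,213),(326,188),(335,256),(161,281)]])
print('tray centre',C.mean(0),'yaw of -y', np.degrees(np.arctan2(*(C[1]-C[0])[::-1])),np.degrees(np.arctan2(*(C[2]-C[3])[::-1])), np.linalg.norm(C[1]-C[0]),np.linalg.norm(C[2]-C[1]))
CS=np.array([onz(S,u,v,.02)[:2] for u,v in [(271.5,255),(347.5,255),(353,433),(261,433)]]);print('side tray',CS.round(4).tolist(),CS.mean(0))
# block slide crown ends in top at axis z ~.132
for v in (218,240): print('crown',onz(T,404.5,v,.132))
# groove
print('groove',onz(T,233.4,221.5,.159),'saddle ends',onz(T,222.7,222.5,.159),onz(T,245.8,220,.159))
E
python3 m2.py | sed -n '/----/,$p'
```

```text
----
blk [ 0.5232 -0.1717  0.1494] 0.0012 top ray at knob z [ 0.5245 -0.1723  0.146 ] side [ 0.5231 -0.1758  0.146 ]
L [0.5181 0.1912 0.1724] 0.001 top ray at knob z [0.5178 0.1915 0.171 ] side [0.5188 0.1901 0.171 ]
R [0.5347 0.1077 0.1691] 0.0001 top ray at knob z [0.5343 0.1075 0.171 ] side [0.5345 0.1093 0.171 ]
tray centre [0.52389744 0.14767117] yaw of -y -80.18657429136141 -80.31158255924302 0.3683453167906932 0.14724307677050813
side tray [[0.6317, -0.0175], [0.479, -0.0456], [0.4195, 0.3222], [0.561, 0.3474]] [0.52280105 0.15159405]
crown [ 0.54282644 -0.17245871  0.132     ]
crown [ 0.50054042 -0.17241021  0.132     ]
groove [0.52314472 0.14818393 0.159     ] saddle ends [0.52078235 0.16806957 0.159     ] [0.52652759 0.12518134 0.159     ]
```

```bash
cat > mv.py <<'E'
from h import *
from scipy.spatial.transform import Rotation as Ro
import sys
def tgt(p,yaw): # yaw = world angle (deg) of tool y; tool z down
    s=arm.observe(); R=Ro.from_rotvec(s['ee_rot'])
    a=np.radians(yaw); y=np.array([np.cos(a),np.sin(a),0]); z=np.array([0,0,-1.]); x=np.cross(y,z)
    Rt=Ro.from_matrix(np.c_[x,y,z])
    print('clock',s['clock'],'pos',s['tool_pos'].round(4),'q',s['joint_positions'].round(2),'F',s['wrist_force'].round(2),'w',s['width'])
    print('shift mm',(R.inv().apply(np.array(p)-s['tool_pos'])*1000).round(1),'turn',np.degrees((R.inv()*Rt).as_rotvec()).round(2))
a=list(map(float,sys.argv[1:])); tgt(a[:3],a[3])
E
python3 mv.py .523 -.1725 .2 -2.5
```

```text
clock 0.1 pos [ 0.2334 -0.5521  0.1831] q [-1.26  0.13  1.49 -0.    1.52 -0.09] F [-0.25  0.14  0.01] w 0.09304440415988734
shift mm [ 414.5 -237.   -16.4] turn [-8.000e-02 -6.000e-02 -6.459e+01]
```

>>> {"op": "servo_tool", "data": {"deltas": [[0.093,[45,-25,-40],[0,0,-8]],[0.093,[100,-55,-60],[0,0,-16]],[0.093,[150,-85,-60],[0,0,-24]],[0.093,[205,-115,-60],[0,0,-32]],[0.093,[255,-145,-60],[0,0,-40]],[0.093,[310,-175,-60],[0,0,-48]],[0.093,[360,-205,-60],[0,0,-56]],[0.093,[414.5,-237,-50],[0,0,-64.6]],[0.093,[414.5,-237,-40],[0,0,-64.6]],[0.093,[414.5,-237,-40],[0,0,-64.6]]]}}

```text
clock: 1.35
tool_pos: [0.5979, -0.0789, 0.336]
ee_rot: [-2.269, -2.172, 0.001]
wrist_force: [-0.8, -0.7, 1.0]
width: 0.093
```

I sent millimetres where the rows take metres. The per-row cap limited the move and nothing was touched. I'll use metres from here.

```bash
python3 mv.py .523 -.1725 .2 -2.5; python3 -c "
from h import *
cap('top','t1');cap('side','s1')"
```

```text
clock 1.35 pos [ 0.5979 -0.0789  0.336 ] q [-0.22  0.13  1.21 -0.    1.8  -0.17] F [-0.77 -0.66  1.  ] w 0.09303534764984003
shift mm [-96.8 -70.7 136. ] turn [-0.03  0.    0.01]
```

View pics/s1.png

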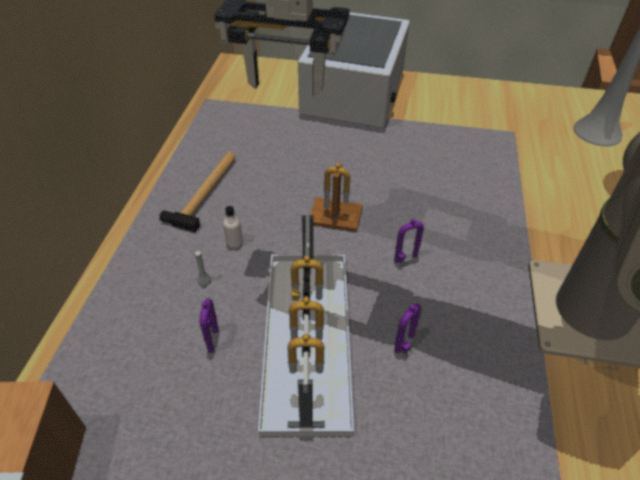

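The scene is undisturbed: the slide is still on its block at (337,190), and the gripper is high above at about (285,50).

>>> {"op": "servo_tool", "data": {"deltas": [[0.093,[-0.04,-0.03,0.03],[0,0,0]],[0.093,[-0.075,-0.055,0.08],[0,0,0]],[0.093,[-0.097,-0.071,0.13],[0,0,0]],[0.093,[-0.097,-0.071,0.136],[0,0,0]],[0.093,[-0.097,-0.071,0.136],[0,0,0]]]}}

```text
clock: 2.08
tool_pos: [0.5222, -0.1745, 0.2008]
ee_rot: [2.27, 2.172, 0.001]
wrist_force: [0.2, 0.4, 1.5]
width: 0.093
```

```bash
python3 mv.py .523 -.1725 .086 -2.5; python3 -c "
from h import *
cap('top','t2');cap('side','s2')
t=cv2.imread('pics/t2.png');s=cv2.imread('pics/s2.png')
a=cv2.resize(t[180:290,355:465],None,fx=3.6,fy=3.6);b=cv2.resize(s[105:215,285:395],None,fx=3.6,fy=3.6)
cv2.imwrite('pics/ts2.png',np.hstack([a,b]))"
```

```text
clock 2.075 pos [ 0.5222 -0.1745  0.2008] q [-0.42 -0.01  1.6   0.    1.55 -0.37] F [0.21 0.43 1.55] w 0.09300406284665273
shift mm [  2.    0.7 114.8] turn [ 0.02 -0.02 -0.03]
```

View pics/ts2.png

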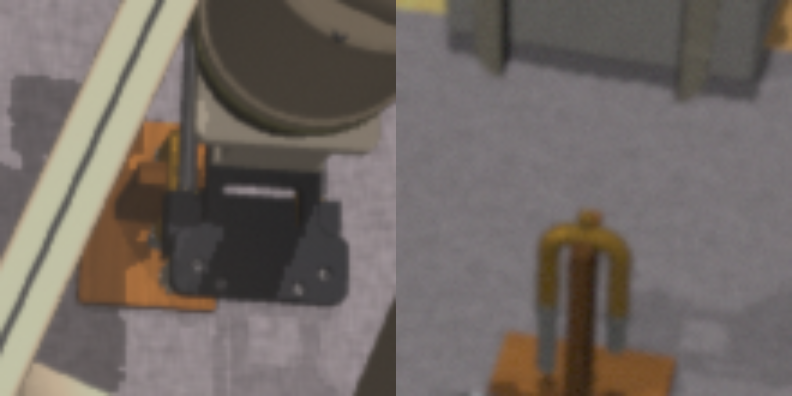

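>>> {"op": "servo_tool", "data": {"deltas": [[0.093,[0.002,0.001,0.03],[0,0,0]],[0.093,[0.002,0.001,0.065],[0,0,0]],[0.093,[0.002,0.001,0.095],[0,0,0]],[0.093,[0.002,0.001,0.114],[0,0,0]],[0.093,[0.002,0.001,0.114],[0,0,0]],[0.093,[0.002,0.001,0.114],[0,0,0]]]}}

```text
clock: 2.92
tool_pos: [0.5244, -0.173, 0.0881]
ee_rot: [2.267, 2.171, 0.002]
wrist_force: [0.5, -0.1, -0.3]
width: 0.0927
```

```bash
python3 mv.py .523 -.1725 .086 -2.5; python3 -c "
from h import *
cap('top','t3');cap('side','s3')
t=cv2.imread('pics/t3.png');s=cv2.imread('pics/s3.png')
a=cv2.resize(t[180:290,355:465],None,fx=3.6,fy=3.6);b=cv2.resize(s[125:235,285:395],None,fx=3.6,fy=3.6)
cv2.imwrite('pics/ts3.png',np.hstack([a,b]))"
```

```text
clock 2.925 pos [ 0.5244 -0.173   0.0881] q [-0.41  0.07  1.74  0.    1.34 -0.37] F [ 0.49 -0.1  -0.26] w 0.09268579040651583
shift mm [ 0.4 -1.4  2.1] turn [0.14 0.05 0.03]
```

View pics/ts3.png

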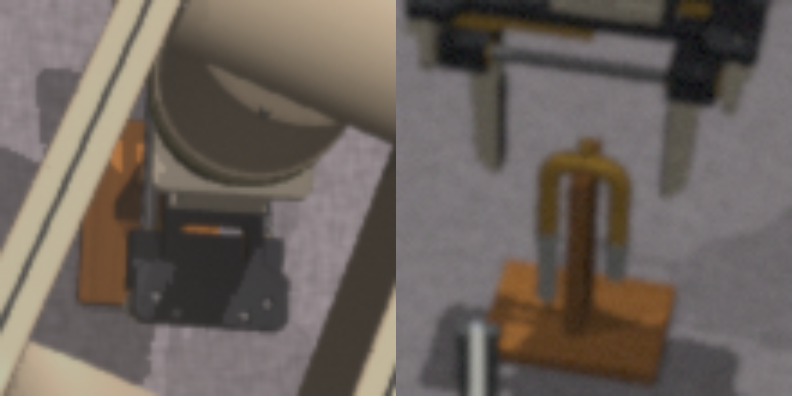

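```bash
python3 -c "
from h import *
c=pickle.load(open('pics/s3.pkl','rb'));t=pickle.load(open('pics/t3.pkl','rb'))
for X in [(.5244,-.173,.088),(.5714,-.175,.088),(.4774,-.171,.088),(.523,-.1725,.15),(.523,-.1725,.125)]: print(X,proj(c,X),(proj(c,X)-[285,125])*3.6, proj(t,X))
print(arm.observe()['tool_pos'],arm.observe()['clock'])
"
```

```text
(0.5244, -0.173, 0.088) [336.07509026 186.75445277] [183.87032492 222.31602999] [401.54024328 231.71408965]
(0.5714, -0.175, 0.088) [314.48081157 183.47613044] [106.13092166 210.51406958] [402.54811558 208.41894511]
(0.4774, -0.171, 0.088) [357.91602363 190.07022084] [262.49768508 234.25279503] [400.51747871 255.35344193]
(0.523, -0.1725, 0.15) [337.69446394 163.96412597] [189.70007017 140.27085349] [405.94214787 226.48787449]
(0.523, -0.1725, 0.125) [337.27992319 173.47359715] [188.2077235  174.50494973] [403.99927442 228.95769005]
[ 0.52429835 -0.17308939  0.08805246] 3.025
```

The open fingertips show about 30 mm higher than the shut-finger TCP predicts. I think they swing on a linkage. I'll close partway, without contact, and look.

>>> {"op": "servo_tool", "data": {"deltas": [[0.07,[0,-0.001,0],[0,0,0]],[0.07,[0,-0.001,0],[0,0,0]],[0.07,[0,-0.001,0],[0,0,0]],[0.07,[0,-0.001,0],[0,0,0]]], "newtons": 20}}

```text
clock: 3.52
tool_pos: [0.522, -0.1726, 0.0862]
ee_rot: [-2.269, -2.172, 0.0]
wrist_force: [-0.8, -0.4, 0.2]
width: 0.0705
```

```bash
python3 mv.py .523 -.1725 .086 -2.5; python3 -c "
from h import *
cap('side','s4')
s=cv2.imread('pics/s4.png')
b=cv2.resize(s[125:235,285:395],None,fx=5,fy=5)
cv2.imwrite('pics/ts4.png',b)"
```

```text
clock 3.525 pos [ 0.522  -0.1726  0.0862] q [-0.41  0.06  1.74  0.    1.34 -0.37] F [-0.82 -0.45  0.23] w 0.07054039287259696
shift mm [0.1 1.  0.2] turn [-0. -0.  0.]
```

View pics/ts4.png

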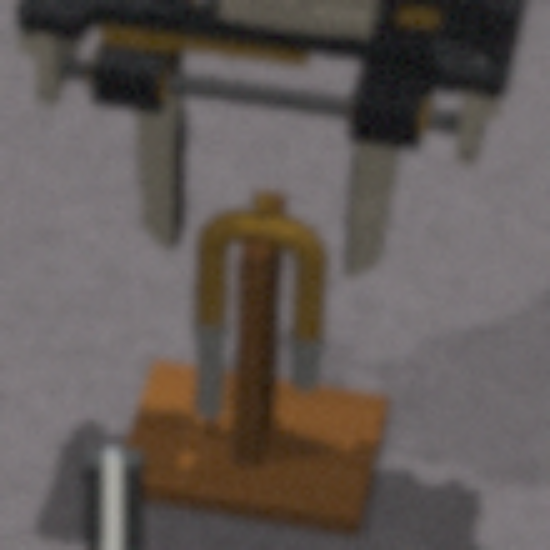

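```bash
python3 -c "
from h import *
c=pickle.load(open('pics/s1.pkl','rb'))
for X in [(.234,-.553,.184),(.598,-.079,.336),(.5222,-.1745,.2008),(.522,-.1726,.0862)]:
  for dz in (0,.02,.03): print(X,dz,proj(c,np.array(X)+[0,0,dz]))
  print(' dy-.03',proj(c,np.array(X)-[0,.03,0]))
"
python3 -c "
import cv2,numpy as np
a=cv2.imread('pics/s1.png')[0:100,210:360];b=cv2.imread('pics/side0.png')[0:100,440:590];
cv2.imwrite('pics/x.png',cv2.resize(np.vstack([a,b]),None,fx=3,fy=3))"
```

```text
(0.234, -0.553, 0.184) 0 [479.76823513  69.41326115]
(0.234, -0.553, 0.184) 0.02 [481.67597488  61.74105562]
(0.234, -0.553, 0.184) 0.03 [482.64625611  57.8389526 ]
 dy-.03 [479.38213537  63.32273386]
(0.598, -0.079, 0.336) 0 [289.09557011 105.96159366]
(0.598, -0.079, 0.336) 0.02 [288.70976105  95.47017803]
(0.598, -0.079, 0.336) 0.03 [288.51204498  90.09362877]
 dy-.03 [292.78353173  96.44540653]
(0.5222, -0.1745, 0.2008) 0 [339.13247274 143.07054765]
(0.5222, -0.1745, 0.2008) 0.02 [339.50614745 134.66816095]
(0.5222, -0.1745, 0.2008) 0.03 [339.69694335 130.3779564 ]
 dy-.03 [341.33534744 134.22494875]
(0.522, -0.1726, 0.0862) 0 [337.13481326 187.65489077]
(0.522, -0.1726, 0.0862) 0.02 [337.45513182 180.44791152]
(0.522, -0.1726, 0.0862) 0.03 [337.61843404 176.77370742]
 dy-.03 [339.21639267 178.65037781]
```

View pics/x.png

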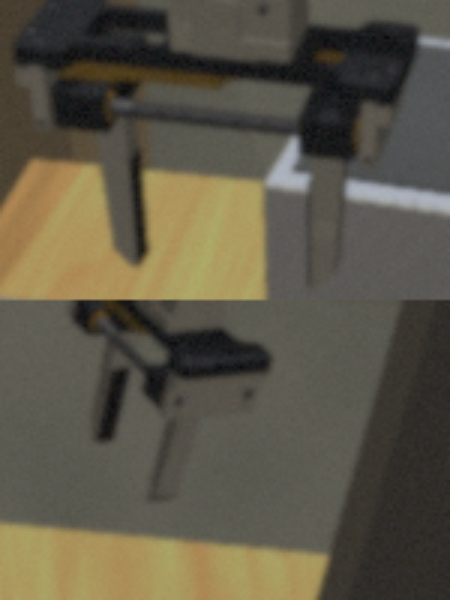

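View pics/t3.png

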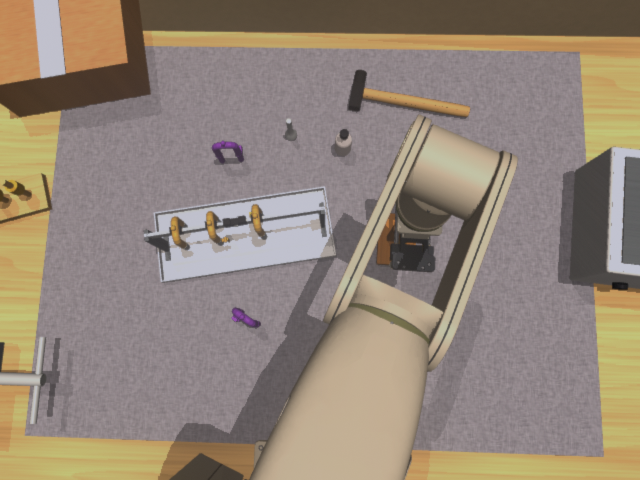

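>>> {"op": "servo_tool", "data": {"deltas": [[0.07,[0,0.001,0.005],[0,0,0]],[0.07,[0,0.001,0.01],[0,0,0]],[0.07,[0,0.001,0.014],[0,0,0]],[0.07,[0,0.001,0.014],[0,0,0]]]}}

```text
clock: 4.08
tool_pos: [0.5226, -0.1724, 0.0715]
ee_rot: [-2.268, -2.172, 0.001]
wrist_force: [0.7, 0.3, 0.1]
width: 0.0697
```

```bash
python3 mv.py .523 -.1725 .072 -2.5; python3 -c "
from h import *
cap('side','s5')
s=cv2.imread('pics/s5.png')
b=cv2.resize(s[125:235,285:395],None,fx=5,fy=5)
cv2.imwrite('pics/ts5.png',b)"
```

```text
clock 4.075 pos [ 0.5226 -0.1724  0.0715] q [-0.41  0.08  1.75 -0.    1.31 -0.37] F [0.68 0.25 0.1 ] w 0.06968863577885101
shift mm [-0.1  0.4 -0.5] turn [-0.06 -0.02  0.01]
```

View pics/ts5.png

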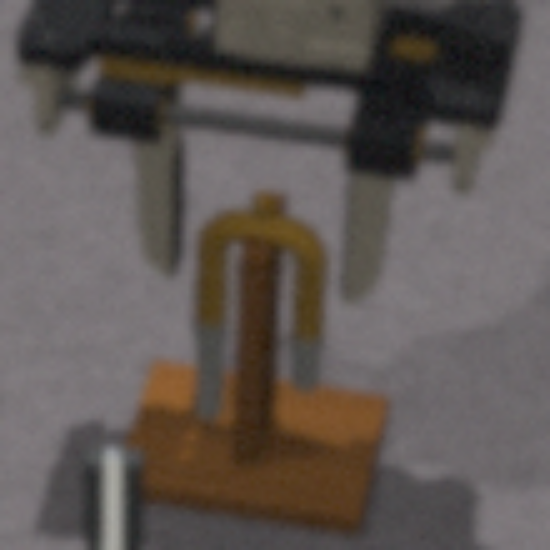

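>>> {"op": "servo_tool", "data": {"deltas": [[0.07,[0,0.0,0.003],[0,0,0]],[0.07,[0,0.0,0.006],[0,0,0]],[0.07,[0,0,0.009],[0,0,0]],[0.07,[0,0,0.01],[0,0,0]],[0.07,[0,0,0.01],[0,0,0]]]}}

```text
clock: 4.75
tool_pos: [0.5229, -0.1726, 0.0621]
ee_rot: [-2.269, -2.172, 0.0]
wrist_force: [0.1, -0.3, 0.4]
width: 0.0701
```

```bash
python3 mv.py .523 -.1725 .062 -2.5; python3 -c "
from h import *
cap('side','s6')
s=cv2.imread('pics/s6.png')
b=cv2.resize(s[125:235,285:395],None,fx=5,fy=5)
cv2.imwrite('pics/ts6.png',b)"
```

```text
clock 4.75 pos [ 0.5229 -0.1726  0.0621] q [-0.41  0.09  1.76  0.    1.29 -0.37] F [ 0.07 -0.34  0.36] w 0.07009551547815025
shift mm [0.1 0.  0.1] turn [-0.01 -0.01  0.01]
```

View pics/ts6.png

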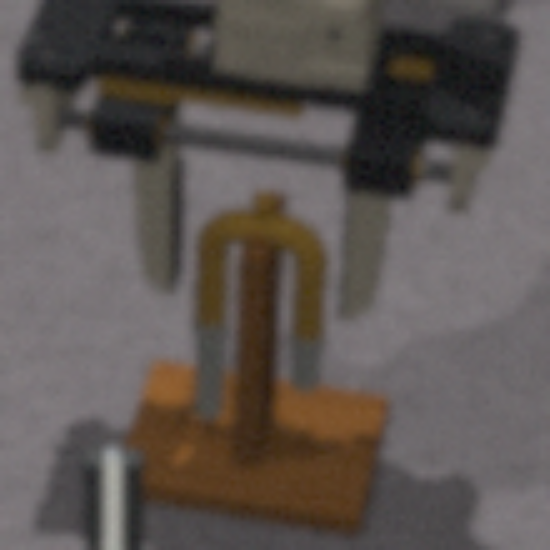

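>>> {"op": "servo_tool", "data": {"deltas": [[0.062,[0,0,0],[0,0,0]],[0.058,[0,0,0],[0,0,0]],[0.055,[0,0,0],[0,0,0]],[0.05,[0,0,0],[0,0,0]],[0.05,[0,0,0],[0,0,0]],[0.05,[0,0,0],[0,0,0]]], "newtons": 20}}

```text
clock: 5.55
tool_pos: [0.523, -0.1726, 0.0622]
ee_rot: [-2.269, -2.173, 0.0]
wrist_force: [0.6, 0.1, -0.5]
width: 0.0558
```

```bash
python3 mv.py .523 -.1725 .062 -2.5; python3 -c "
from h import *
cap('side','s7')
s=cv2.imread('pics/s7.png')
b=cv2.resize(s[125:235,285:395],None,fx=5,fy=5)
cv2.imwrite('pics/ts7.png',b)"
```

```text
clock 5.55 pos [ 0.523  -0.1726  0.0622] q [-0.41  0.09  1.76 -0.    1.29 -0.37] F [ 0.57  0.06 -0.45] w 0.05580232074930982
shift mm [ 0.1 -0.   0.2] turn [-0.    0.    0.01]
```

View pics/ts7.png

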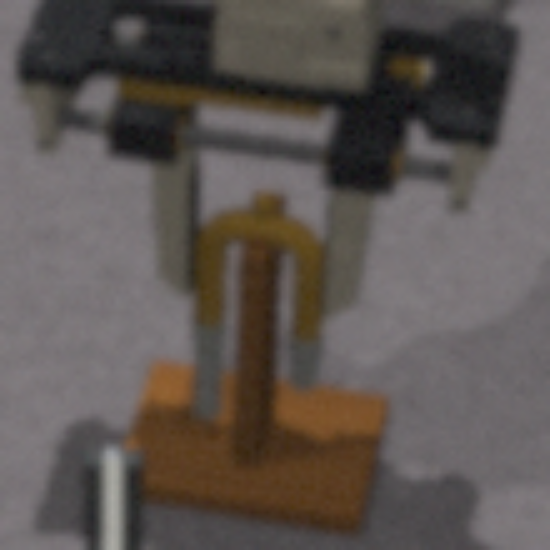

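Closed on 55.8 mm with no net force, so the legs are gripped. Now I'll lift.

>>> {"op": "servo_tool", "data": {"deltas": [[0.05,[0,0,-0.01],[0,0,0]],[0.05,[0,0,-0.03],[0,0,0]],[0.05,[0,0,-0.06],[0,0,0]],[0.05,[0,0,-0.09],[0,0,0]],[0.05,[0,0,-0.12],[0,0,0]],[0.05,[0,0,-0.15],[0,0,0]],[0.05,[0,0,-0.18],[0,0,0]],[0.05,[0,0,-0.19],[0,0,0]],[0.05,[0,0,-0.19],[0,0,0]],[0.05,[0,0,-0.19],[0,0,0]]]}}

```text
clock: 6.85
tool_pos: [0.5224, -0.1723, 0.2508]
ee_rot: [-2.268, -2.171, 0.001]
wrist_force: [-1.0, 0.1, -1.4]
width: 0.0551
```

```bash
python3 mv.py .5245 .149 .2522 10; python3 -c "
from h import *
cap('side','s8')
s=cv2.imread('pics/s8.png')
b=cv2.resize(s[55:165,285:395],None,fx=5,fy=5)
cv2.imwrite('pics/ts8.png',b)"
```

```text
clock 6.85 pos [ 0.5224 -0.1723  0.2508] q [-0.41 -0.02  1.52 -0.    1.64 -0.37] F [-0.95  0.08 -1.45] w 0.055104167716583524
shift mm [321.1 -11.9  -1.2] turn [ -0.11  -0.06 -12.49]
```

View pics/ts8.png

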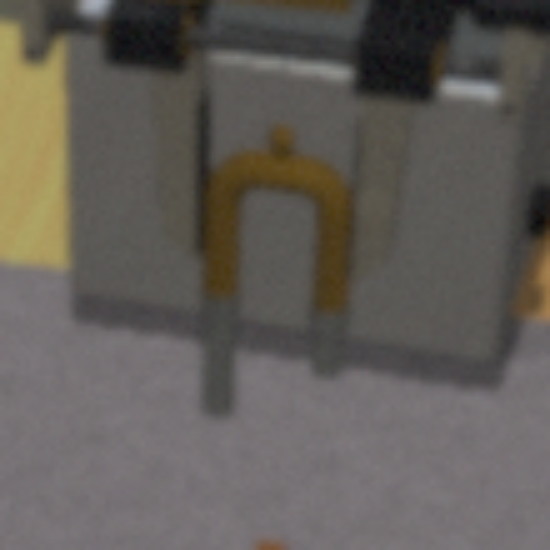

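>>> {"op": "servo_tool", "data": {"deltas": [[0.05,[0.03,-0.001,-0.01],[0,0,-1]],[0.05,[0.075,-0.003,-0.015],[0,0,-3]],[0.05,[0.12,-0.005,-0.015],[0,0,-5]],[0.05,[0.165,-0.007,-0.015],[0,0,-7]],[0.05,[0.21,-0.009,-0.015],[0,0,-9]],[0.05,[0.255,-0.01,-0.015],[0,0,-11]],[0.05,[0.29,-0.011,-0.015],[0,0,-12]],[0.05,[0.31,-0.012,-0.015],[0,0,-12.5]],[0.05,[0.321,-0.012,-0.015],[0,0,-12.5]],[0.05,[0.321,-0.012,-0.015],[0,0,-12.5]]]}}

```text
clock: 8.15
tool_pos: [0.525, 0.1484, 0.2668]
ee_rot: [-2.019, -2.407, 0.001]
wrist_force: [0.1, -0.2, -0.7]
width: 0.0557
```

```bash
python3 mv.py .5245 .149 .2 10; python3 -c "
from h import *
cap('side','s9');cap('top','t9')
s=cv2.imread('pics/s9.png')
cv2.imwrite('pics/ts9.png',cv2.resize(s[80:300,200:420],None,fx=2.7,fy=2.7))"
```

```text
clock 8.15 pos [0.525  0.1484 0.2668] q [ 0.18 -0.04  1.51 -0.    1.67  0.01] F [ 0.15 -0.19 -0.72] w 0.05572555736938416
shift mm [ 0.7 -0.3 66.8] turn [-0.04  0.02  0.01]
```

View pics/ts9.png

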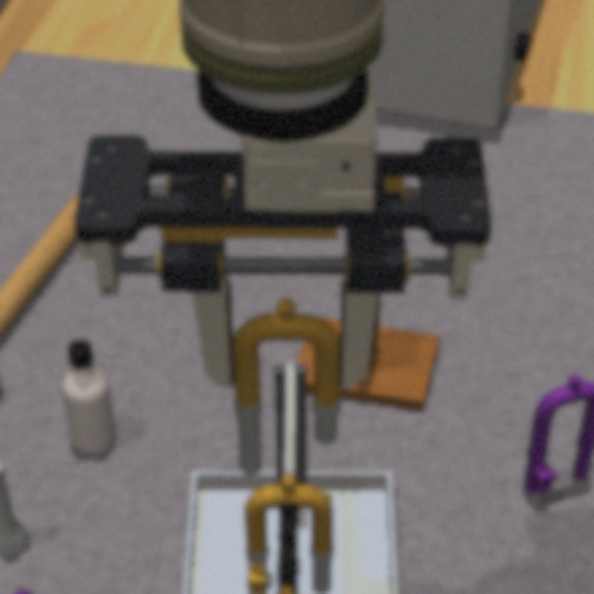

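View pics/t9.png

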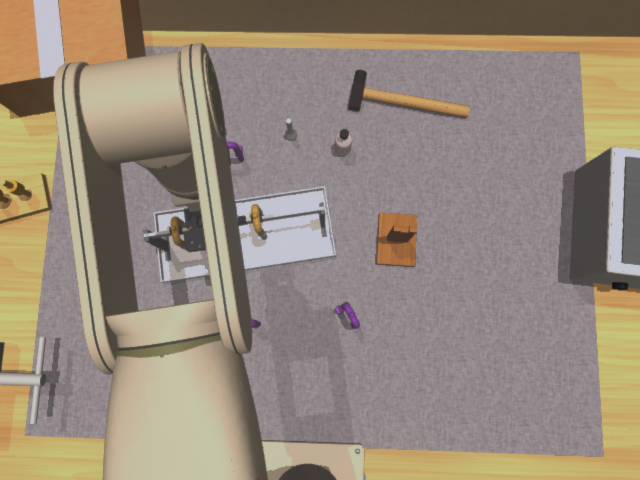

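```bash
cat > chk.py <<'E'
from h import *
import sys
f=sys.argv[1]; u,v=map(float,sys.argv[2:4])
c=pickle.load(open(f'pics/{f}.pkl','rb')); s=arm.observe()['tool_pos']
for dz in (.0628-.029+.022,.0628+.022,.0628+.029+.022):
    X=s+[0,0,dz]; print('z',X[2].round(4),'pred',proj(c,X).round(1),'ray at that z',onz(c,u,v,X[2]).round(4))
E
python3 chk.py s9 305.4 193.2
python3 - <<'E'
import cv2,numpy as np
s=cv2.imread('pics/s9.png')
def g(i,x0,y0,w,h,k):
    a=cv2.resize(i[y0:y0+h,x0:x0+w],None,fx=k,fy=k,interpolation=cv2.INTER_NEAREST)
    for j in range(0,w,5): cv2.putText(a,str(x0+j),(j*k,10),0,.35,(255,255,0),1); a[:,j*k]=a[:,j*k]//2
    for j in range(0,h,5): cv2.putText(a,str(y0+j),(0,j*k+10),0,.35,(255,255,0),1); a[j*k]=a[j*k]//2
    return a
cv2.imwrite('pics/g9.png',g(s,280,180,55,80,7))
E
```

```text
z 0.3229 pred [306.2 208.2] ray at that z [0.5321 0.1171 0.3229]
z 0.3519 pred [306.  192.6] ray at that z [0.5257 0.149  0.3519]
z 0.3809 pred [305.8 176.1] ray at that z [0.5192 0.1808 0.3809]
```

View pics/g9.png

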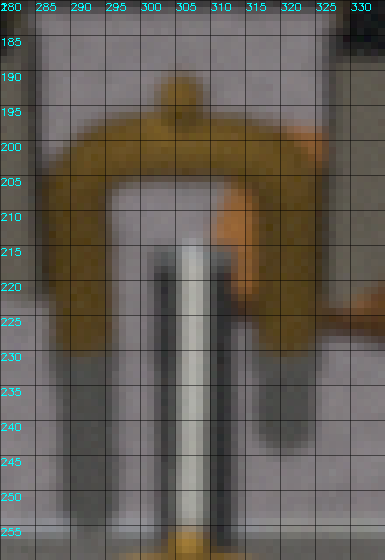

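Carried pose agrees with the camera: the slide's origin is 62.8 mm above the TCP reading, within 1 mm. Bar at x ≈ 0.526. The saddle's outline hints at a groove near y ≈ 0.148. I'll lower into the gap.

>>> {"op": "servo_tool", "data": {"deltas": [[0.05,[0,0.001,0.02],[0,0,0]],[0.05,[0,0.001,0.045],[0,0,0]],[0.05,[0,0.001,0.07],[0,0,0]],[0.05,[0,0.001,0.09],[0,0,0]],[0.05,[0,0.001,0.105],[0,0,0]],[0.05,[0,0.001,0.12],[0,0,0]],[0.05,[0,0.001,0.13],[0,0,0]],[0.05,[0,0.001,0.138],[0,0,0]],[0.05,[0,0.001,0.138],[0,0,0]]]}}

```text
clock: 9.38
tool_pos: [0.5257, 0.1487, 0.1287]
ee_rot: [-2.019, -2.406, 0.001]
wrist_force: [-1.0, 0.1, 0.1]
width: 0.0556
```

```bash
python3 mv.py .526 .148 .1 10; python3 -c "
from h import *
cap('side','s10')
s=cv2.imread('pics/s10.png')
cv2.imwrite('pics/ts10.png',cv2.resize(s[205:355,240:390],None,fx=4,fy=4))"
```

```text
clock 9.375 pos [0.5257 0.1487 0.1287] q [ 0.18  0.02  1.71 -0.    1.42  0.01] F [-1.05  0.05  0.1 ] w 0.05556886390586159
shift mm [-0.8  0.2 28.7] turn [-0.05  0.    0.01]
```

View pics/ts10.png

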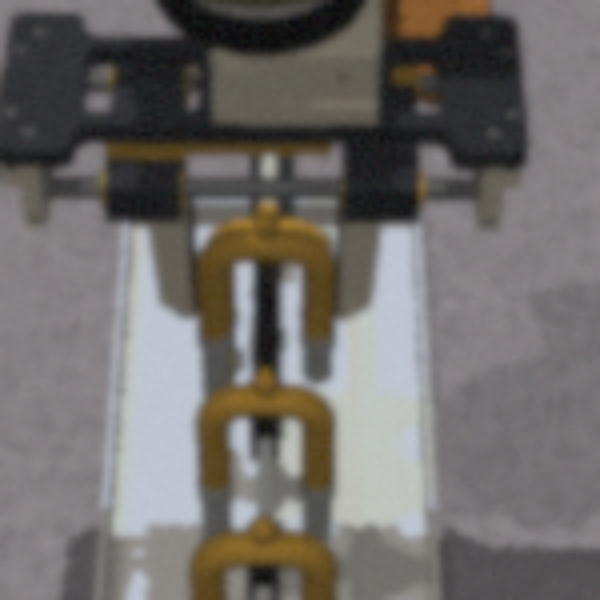

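>>> {"op": "servo_tool", "data": {"deltas": [[0.05,[-0.001,0,0.01],[0,0,0]],[0.05,[-0.001,0,0.02],[0,0,0]],[0.05,[-0.001,0,0.027],[0,0,0]],[0.05,[-0.001,0,0.0285],[0,0,0]],[0.05,[-0.001,0,0.0285],[0,0,0]],[0.05,[-0.001,0,0.0285],[0,0,0]]], "newtons": 12}}

```text
clock: 10.18
tool_pos: [0.5264, 0.1479, 0.1011]
ee_rot: [2.019, 2.406, 0.001]
wrist_force: [0.1, -0.6, -0.4]
width: 0.0556
```

```bash
python3 mv.py .526 .148 .0962 10
```

```text
clock 10.175 pos [0.5264 0.1479 0.1011] q [0.18 0.04 1.74 0.   1.36 0.01] F [ 0.06 -0.59 -0.4 ] w 0.05560837979481611
shift mm [ 0.2 -0.4  4.9] turn [ 0.04 -0.    0.01]
```

>>> {"op": "servo_tool", "data": {"deltas": [[0.05,[0,0,0.001],[0,0,0]],[0.05,[0,0,0.002],[0,0,0]],[0.05,[0,0,0.003],[0,0,0]],[0.05,[0,0,0.003],[0,0,0]]]}}

```text
clock: 10.68
tool_pos: [0.5261, 0.1478, 0.0976]
ee_rot: [-2.019, -2.407, 0.0]
wrist_force: [0.5, -0.1, -0.6]
width: 0.0551
```

>>> {"op": "servo_tool", "data": {"deltas": [[0.05,[0,0,0.0005],[0,0,0]],[0.05,[0,0,0.001],[0,0,0]]]}}

```text
clock: 10.92
tool_pos: [0.5262, 0.1478, 0.0967]
ee_rot: [2.019, 2.407, 0.0]
wrist_force: [0.2, 0.7, -0.9]
width: 0.0556
```

>>> {"op": "servo_tool", "data": {"deltas": [[0.05,[0,0,0.0005],[0,0,0]],[0.05,[0,0,0.001],[0,0,0]]]}}

```text
clock: 11.18
tool_pos: [0.5261, 0.1478, 0.0956]
ee_rot: [-2.019, -2.407, 0.0]
wrist_force: [-0.1, 0.9, -1.5]
width: 0.0552
```

>>> {"op": "servo_tool", "data": {"deltas": [[0.05,[0,0,0.0005],[0,0,0]],[0.05,[0,0,0.001],[0,0,0]]]}}

```text
clock: 11.42
tool_pos: [0.5261, 0.1478, 0.0946]
ee_rot: [-2.019, -2.407, 0.0]
wrist_force: [0.2, 0.6, -0.2]
width: 0.0558
```

>>> {"op": "servo_tool", "data": {"deltas": [[0.05,[0,0,0.0005],[0,0,0]],[0.05,[0,0,0.001],[0,0,0]]]}}

```text
clock: 11.68
tool_pos: [0.5261, 0.1478, 0.0936]
ee_rot: [2.019, 2.407, -0.0]
wrist_force: [-0.5, 0.3, -0.8]
width: 0.056
```

>>> {"op": "servo_tool", "data": {"deltas": [[0.05,[0,0,0.0005],[0,0,0]],[0.05,[0,0,0.001],[0,0,0]]]}}

```text
clock: 11.92
tool_pos: [0.5262, 0.1478, 0.0927]
ee_rot: [2.019, 2.407, 0.0]
wrist_force: [0.7, -0.2, -1.0]
width: 0.0553
```

>>> {"op": "servo_tool", "data": {"deltas": [[0.05,[0,0,0.0005],[0,0,0]],[0.05,[0,0,0.001],[0,0,0]],[0.05,[0,0,0.0015],[0,0,0]],[0.05,[0,0,0.002],[0,0,0]]]}}

```text
clock: 12.42
tool_pos: [0.5262, 0.1478, 0.0907]
ee_rot: [2.019, 2.407, 0.0]
wrist_force: [0.9, 0.1, -1.3]
width: 0.0555
```

>>> {"op": "servo_tool", "data": {"deltas": [[0.05,[0,0,0.0005],[0,0,0]],[0.05,[0,0,0.001],[0,0,0]],[0.05,[0,0,0.0015],[0,0,0]]]}}

```text
clock: 12.8
tool_pos: [0.5262, 0.1479, 0.0893]
ee_rot: [2.019, 2.407, 0.0]
wrist_force: [-0.7, 1.1, 0.5]
width: 0.0558
```

>>> {"op": "servo_tool", "data": {"deltas": [[0.05,[0,0,0.0005],[0,0,0]],[0.05,[0,0,0.001],[0,0,0]]]}}

```text
clock: 13.05
tool_pos: [0.5262, 0.1479, 0.0882]
ee_rot: [2.019, 2.407, 0.0]
wrist_force: [0.2, 0.3, -0.4]
width: 0.0556
```

>>> {"op": "servo_tool", "data": {"deltas": [[0.05,[0,0,0.0005],[0,0,0]],[0.05,[0,0,0.0005],[0,0,0]]]}}

```text
clock: 13.3
tool_pos: [0.5262, 0.1478, 0.0877]
ee_rot: [-2.019, -2.407, -0.0]
wrist_force: [1.0, 0.9, -1.6]
width: 0.0558
```

>>> {"op": "servo_tool", "data": {"deltas": [[0.05,[0,0,0.0005],[0,0,0]],[0.05,[0,0,0.0005],[0,0,0]]]}}

```text
clock: 13.55
tool_pos: [0.5262, 0.1479, 0.0872]
ee_rot: [-2.019, -2.407, -0.0]
wrist_force: [-0.4, 2.3, -0.4]
width: 0.0556
```

>>> {"op": "servo_tool", "data": {"deltas": [[0.05,[0,0,0.0005],[0,0,0]],[0.05,[0,0,0.0005],[0,0,0]]]}}

```text
clock: 13.8
tool_pos: [0.5263, 0.1479, 0.0871]
ee_rot: [2.019, 2.407, 0.0]
wrist_force: [-1.7, 1.6, 4.8]
width: 0.056
```

First contact is at TCP z = 0.0871, where the groove floor was expected (0.0872), with no contact at saddle-top height. I'll check with a picture and a small sideways feel.

>>> {"op": "servo_tool", "data": {"deltas": [[0.05,[0,0,0],[0,0,0]],[0.05,[0,0,0],[0,0,0]],[0.05,[0,0,-0.0003],[0,0,0]],[0.05,[0,0,-0.0003],[0,0,0]]]}}

```text
clock: 14.3
tool_pos: [0.5263, 0.1478, 0.0871]
ee_rot: [2.019, 2.407, 0.0]
wrist_force: [-2.0, 1.4, 3.9]
width: 0.0557
```

>>> {"op": "servo_tool", "data": {"deltas": [[0.05,[0.001,0,0],[0,0,0]],[0.05,[0.0015,0,0],[0,0,0]],[0.05,[0.0015,0,0],[0,0,0]]]}}

```text
clock: 14.68
tool_pos: [0.5262, 0.1488, 0.0871]
ee_rot: [2.019, 2.406, -0.0]
wrist_force: [0.6, -3.6, 4.2]
width: 0.0559
```

>>> {"op": "servo_tool", "data": {"deltas": [[0.05,[-0.0015,0,0],[0,0,0]],[0.05,[-0.003,0,0],[0,0,0]],[0.05,[-0.003,0,0],[0,0,0]]]}}

```text
clock: 15.05
tool_pos: [0.5264, 0.1473, 0.0871]
ee_rot: [-2.018, -2.406, -0.002]
wrist_force: [-0.5, 4.3, 3.5]
width: 0.0553
```

```bash
python3 mv.py .526 .148 .0872 10; python3 -c "
from h import *
cap('side','s11')
s=cv2.imread('pics/s11.png')
cv2.imwrite('pics/ts11.png',cv2.resize(s[225:345,240:370],None,fx=5,fy=5))"
```

```text
clock 15.05 pos [0.5264 0.1473 0.0871] q [0.18 0.05 1.75 0.   1.34 0.  ] F [-0.49  4.3   3.49] w 0.05530486200824517
shift mm [ 0.8 -0.3 -0.1] turn [ 0.03 -0.09  0.03]
```

View pics/ts11.png

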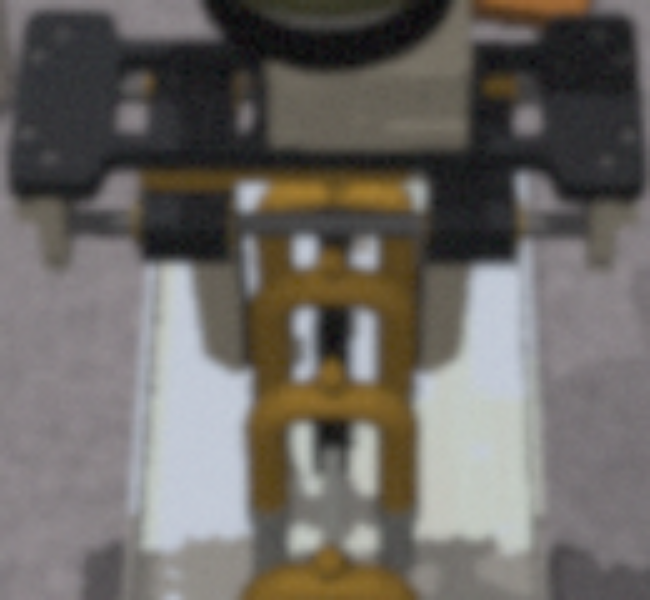

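>>> {"op": "servo_tool", "data": {"deltas": [[0.05,[0.001,0,0],[0,0,0]],[0.05,[0.0016,0,-0.0003],[0,0,0]],[0.05,[0.0016,0,-0.0003],[0,0,0]],[0.05,[0.0016,0,-0.0003],[0,0,0]]]}}

```text
clock: 15.6
tool_pos: [0.5262, 0.1476, 0.0872]
ee_rot: [2.019, 2.406, -0.0]
wrist_force: [0.9, -0.1, 0.8]
width: 0.0558
```

>>> {"op": "servo_tool", "data": {"deltas": [[0.056,[0,0,0],[0,0,0]],[0.058,[0,0,0],[0,0,0]],[0.06,[0,0,0],[0,0,0]],[0.065,[0,0,0],[0,0,0]],[0.07,[0,0,0],[0,0,0]],[0.075,[0,0,0],[0,0,0]],[0.075,[0,0,0],[0,0,0]]]}}

```text
clock: 16.48
tool_pos: [0.5261, 0.1479, 0.0873]
ee_rot: [-2.019, -2.407, 0.0]
wrist_force: [-0.3, 0.4, 0.7]
width: 0.0745
```

```bash
python3 mv.py .526 .148 .0872 10; python3 -c "
from h import *
cap('side','s12')
s=cv2.imread('pics/s12.png')
cv2.imwrite('pics/ts12.png',cv2.resize(s[225:345,240:370],None,fx=5,fy=5))"
```

```text
clock 16.475 pos [0.5261 0.1479 0.0873] q [0.18 0.05 1.75 0.   1.34 0.01] F [-0.26  0.41  0.7 ] w 0.07454932996135478
shift mm [ 0.1 -0.1  0.1] turn [-0.   -0.    0.01]
```

View pics/ts12.png

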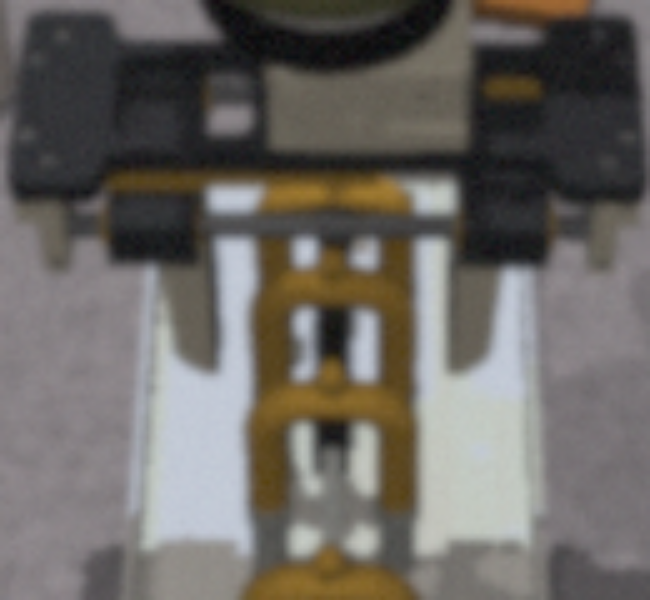

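Fingers are clear on both sides and the slide did not drop or shift: its knob is still at about (306,277). I'll retreat straight up, then move aside for a full check.

>>> {"op": "servo_tool", "data": {"deltas": [[0.08,[0,0,-0.01],[0,0,0]],[0.08,[0,0,-0.03],[0,0,0]],[0.08,[0,0,-0.06],[0,0,0]],[0.08,[0,0,-0.1],[0,0,0]],[0.08,[0,0,-0.14],[0,0,0]],[0.08,[0,0,-0.17],[0,0,0]],[0.08,[-0.05,0,-0.18],[0,0,0]],[0.08,[-0.1,0,-0.18],[0,0,0]],[0.08,[-0.15,0,-0.18],[0,0,0]],[0.08,[-0.2,0,-0.18],[0,0,0]]]}}

```text
clock: 17.77
tool_pos: [0.5613, -0.0506, 0.2695]
ee_rot: [2.018, 2.405, 0.002]
wrist_force: [1.1, 0.8, 0.3]
width: 0.0805
```

>>> {"op": "servo_tool", "data": {"deltas": [[0.08,[-0.05,0,0],[0,0,0]],[0.08,[-0.1,0,0],[0,0,0]],[0.08,[-0.14,0,0],[0,0,0]],[0.08,[-0.14,0,0],[0,0,0]],[0.08,[-0.14,0,0],[0,0,0]]]}}

```text
clock: 18.4
tool_pos: [0.5854, -0.1866, 0.2684]
ee_rot: [2.019, 2.406, 0.001]
wrist_force: [0.6, 0.0, 0.6]
width: 0.08
```

```bash
python3 -c "
from h import *
cap('side','s13');cap('top','t13')
s=cv2.imread('pics/s13.png');t=cv2.imread('pics/t13.png')
cv2.imwrite('pics/ts13.png',np.hstack([cv2.resize(s[235:385,240:370],(390,450)),cv2.resize(t[180:290,140:240],(405,450))]))
print(arm.observe()['tool_pos'])
for n,a in [('side','s'),('top','t')]:
  A=cv2.imread(f'pics/{n}0.png').astype(int);B=cv2.imread(f'pics/{a}13.png').astype(int)
print(proj(pickle.load(open('pics/s13.pkl','rb')),(.5265,.148,.172)))
"
```

```text
[ 0.58541626 -0.18583569  0.26823681]
[306.09231983 276.85013305]
```

View pics/ts13.png

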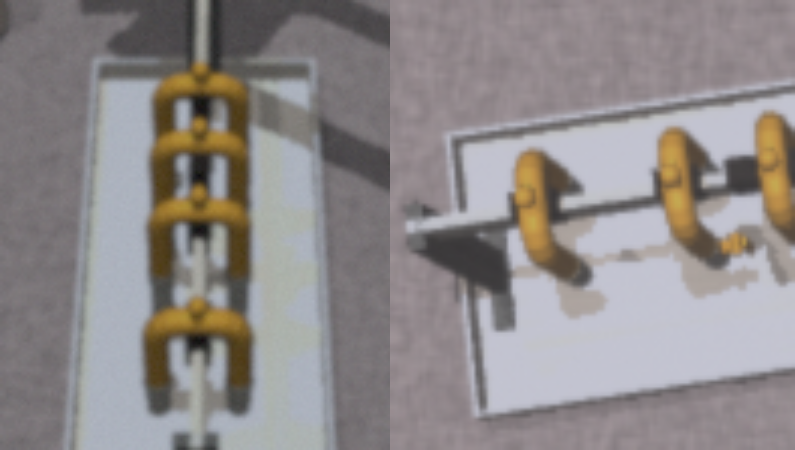

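View pics/t13.png

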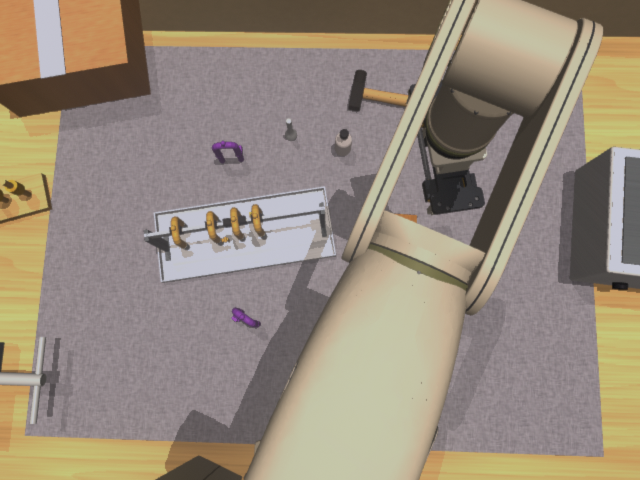

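The slide hangs upright between its neighbours: the knob is at side (306.7,277.3), against (306.1,276.9) predicted for fully seated. The neighbours' knobs are at side rows ≈258 and ≈299, as before the job. The arm is clear, so I'll hand in.

```bash
python3 -c "
from h import *
print(arm.close_job()); print(arm.observe()['clock'])"
```

```text
the job is handed in; nothing more can be done
None
the job is handed in; nothing more can be done
```

The slide now hangs in the free saddle's groove between its two neighbours, and I handed the job in at about 18.5 s. No verdict was reported.

**What I did:** I gripped the slide across its legs, lifted it off the block, carried it over the bar and lowered it in small steps of a millimetre or less.
- **No contact at the saddle top:** it passed that height freely, because the groove could already be made out in the top picture.
- **Contact at the groove floor:** the first touch came at the expected height, with a 4.8 N reading, the highest I saw.
- **Side-to-side feel:** about 1 mm each way met roughly 4 N. That could be the groove walls or just rubber friction, so the height is the stronger proof.
- **Release:** I eased the load to under 1 N before opening the fingers.

**Last checks:**
- **The slide:** its knob was within 1 pixel of where it should be when fully seated, and it looked upright.
- **The neighbours:** the left and right slides had not moved by eye, to about a pixel. I only glanced at the outer slide.
- **The robot:** the arm was well clear of everything.

**What disagreed:**
- **Units mistake:** I sent my first move in millimetres instead of metres. The per-row cap limited it and nothing was touched.
- **Finger height:** the fingertips show about 30 mm higher in the pictures than the reported TCP. I set the grip height from the pictures, and the expected contact height came from that grip.

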